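# Clamp the stone sample through the guard window

### The job

Two clamp jigs with yellow guards stand on the bench, and one of them has a white stone sample in its nest. Reach down through the window of that jig's guard and press its red lever all the way down to clamp the sample, without touching either guard or the sample, then draw back out. Leave the empty jig's lever up and everything else where it is; nothing needs to be picked up.

Things in the scene. Friction and masses are not known exactly. Their poses are not given: they have to be found in the camera images.
- jig_a: the LOADED jig (the one with the stone sample in its nest): fixed base 310 x 150 x 12 mm. Origin on the table below its guard window's centre; x runs over the blue housing (x 67 to 113 mm, 120 mm wide, 110 mm high) to the black nest (centre x = 175 mm, floor at 16 mm); z up. Turned up to 0.3 rad; the two jigs are alike and may swap sides.
- foot_a_tip (a point): underside of the black rubber clamp foot over the nest of jig_a, on a steel arm whose top is 45 mm higher. The lever lowers it, 15 mm over its full travel, on to a sample (to within 1 mm).
- guard_a: yellow guard of jig_a, 130 (x) by 150 mm (y), closed at front and sides, top face 125 mm above the table. Origin: centre of its window, on the top face; axes as the jig's. Window 90 mm along x by 110 mm along y, plate 5 mm thick, rim 20 mm wide, bolt heads 2 mm high. Not to be touched.
- lever_a_pad (a point): centre of the top face of the red pad (36 along x, 44 along y, 10 mm thick) on the lever of jig_a, under the window's centre. Open: 104 mm above the table (21 below the guard's top face); fully down: 76 mm (49 below). The pad is 72 mm from the hinge, which runs along y at jig x = 72 mm, 85 mm above the table.
- lever_a (a joint): angle of jig_a's lever, rad: 0 open (pad sloping 0.2 rad up towards the robot), grows as the pad is pressed down, 0.4 fully down at a hard stop. Starts between 0 and 0.1. Friction (about 4 N at the pad) holds it where it is left.
- jig_b: the EMPTY jig (nothing in its nest): fixed base 310 x 150 x 12 mm. Origin on the table below its guard window's centre; x runs over the blue housing (x 67 to 113 mm, 120 mm wide, 110 mm high) to the black nest (centre x = 175 mm, floor at 16 mm); z up. Turned up to 0.3 rad; the two jigs are alike and may swap sides.
- foot_b_tip (a point): underside of the black rubber clamp foot over the nest of jig_b, on a steel arm whose top is 45 mm higher. The lever lowers it, 15 mm over its full travel, on to a sample (to within 1 mm).
- guard_b: yellow guard of jig_b, 130 (x) by 150 mm (y), closed at front and sides, top face 125 mm above the table. Origin: centre of its window, on the top face; axes as the jig's. Window 90 mm along x by 110 mm along y, plate 5 mm thick, rim 20 mm wide, bolt heads 2 mm high. Not to be touched.
- lever_b_pad (a point): centre of the top face of the red pad (36 along x, 44 along y, 10 mm thick) on the lever of jig_b, under the window's centre. Open: 104 mm above the table (21 below the guard's top face); fully down: 76 mm (49 below). The pad is 72 mm from the hinge, which runs along y at jig x = 72 mm, 85 mm above the table.
- lever_b (a joint): angle of jig_b's lever, rad: 0 open (pad sloping 0.2 rad up towards the robot), grows as the pad is pressed down, 0.4 fully down at a hard stop. Starts between 0 and 0.1. Friction (about 4 N at the pad) holds it where it is left.
- sample: white marble sample 88 x 78 x 20 mm, 0.38 kg, loose in the nest of jig_a under the clamp foot; origin at the centre of its underside. Not to be touched.
- pad_green: green polishing pad, a disc 100 mm across, 12 mm high; loose bystander; origin at the centre of its underside
- pad_orange: orange polishing pad, a disc 100 mm across, 12 mm high; loose bystander; origin at the centre of its underside
- bottle: white plastic bottle with blue cap, 68 mm across, 170 mm high; loose bystander; origin at the centre of its underside
- wrench: steel wrench lying flat; loose bystander
- offcut: grey stone offcut 110 x 70 x 30 mm; loose bystander; origin at the centre of its underside
- bar_clamp: bar clamp lying flat, 260 mm steel bar, red handle; loose bystander; origin at the centre of its underside

How it is judged:
By the outcome, as a careful person would: the job done as asked, in the order asked, and still so for the second after the job is handed in, with the robot touching nothing.
It also fails if it takes over 32 s, if anything falls off the work surface, if the arm or the gripper's body presses on something with over 40 N, if the wrist force passes 120 N, or if a joint passes its speed limit or range.

### The arm

A 6-joint arm with a two-finger parallel gripper is mounted at the origin on the work surface. World frame = base frame: x ahead of the robot, y to its left, z up, the work surface at z = 0. Lengths are in m, angles in degrees, forces in N, time in s.
With the tool pointing down it reaches from about 0.375 to 0.75 m from the base axis. Payload 9 kg.
Tool frame: the origin (TCP) lies where the fingers leave the gripper's body, on its centre line; the fingertips stand 73 mm ahead of it and the grasp point (between the pads) lies 54 mm ahead of it (robot.tip_reach is the distance from the TCP to the fingertips, in m); z points along the fingers, y is the direction in which the jaws open and shut (so a half turn about z gives the same grasp; the last joint's range is limited). The gripper opens to 85 mm and grips with 20 to 120 N. Pads are 22 mm wide; open, the fingers measure 114 mm over their backs; the gripper's body (76 mm by 85 mm) begins 54 mm behind the grasp point. The pads swing forward as they close: fully open they stand 13 mm farther back than shut.
Start: joints at [-78.65, 5.964, 5.575, 89.605, 0, 77.527], TCP at [0.242, -0.549, 0.304] pointing down, gripper open.
Joint ranges: [-171.21, 171.21], [-48.23, 106.86], [-62.78, 66.21], [-105.2, 120.99], [-86.42, 89.51], [-180, 180]. Speed limits (degrees/s): [127.2, 127.2, 147.25, 180, 180, 180].

### API

Orientations are given as [roll, pitch, yaw] about the fixed x, y, z axes, in that order (R = Rz(yaw) Ry(pitch) Rx(roll)).
In Python, from plant import robot gives the robot as it stands. Calls block until the motion is done:
- robot.move_pose(position, orientation): joint-space move of the TCP to a pose.
- robot.line_to(position, vel=0.15, rotation=None, guard=None): straight line of the TCP; rotation=None keeps the orientation; vel is the mean speed in m/s. With guard (N) it stops when the force on the tool has changed by that much, and returns True; else False.
- robot.goto_joints(angles): joint-space move.
- robot.set_gripper(opening): finger opening in m; the grip force is fixed at half the most; returns when the fingers have stopped.
- robot.pause(seconds).
- robot.ik(position, orientation): joint angles nearest the present ones, or None.
- robot.observe(): the state.
- robot.grab_frame(name): name is "scene" or "side" or "wrist"; returns the picture (400x640x3 uint8, blue, green, red); there is no depth.
- robot.get_calibration(name): a dict with "vertical_fov" (degrees; the focal length in pixels is half the picture's height over the tangent of half this angle, whatever the lens; pixels are square), "cx", "cy" (the principal point, pixels), "k1" (the pictures are not rectified: a ray, as slopes to the right and down, at radius r is drawn at 1 + k1 r^2 times it, then the intrinsics apply), "rvec" (rotation vector, rad) and "tvec" (3), from world to camera coordinates, as OpenCV has them. Camera axes: x right, y down, z forward; pixel columns grow to the right and rows downward; lengths in m; the calibration is good to about 2 mm. A picture is of the moment at which its call begins: read the wrist's pose just before it. get_calibration takes no time and is no camera call; for the wrist camera it gives the pose at the moment of the call.
A pose or a line that the arm cannot do raises robot.IKError and nothing moves.
- robot.job_done(): hands the job in, once; it reports no verdict.
The state is a dict: "time": time; "q": joint angles; "qvel": joint speeds; "joint_torque": joint torques, N m; "tool_pos": TCP position; "tcp_rot": TCP orientation; "ft_force": force on the tool from outside, world axes, zero at the start; "torque": the same for the moment, N m; "gripper_width": finger opening in m.
Only numpy, scipy, OpenCV 4.12 (cv2) and the standard library are available. Lean on these libraries where they do the work, as an engineer would, in place of code of your own. Each camera call takes 0.05 s, during which the arm holds its last target. There are 200 camera calls.

## Working session

There is one attempt and no reset: what is moved stays moved. The work goes in short steps, each a Python script; the robot and the scene stay as the last script left them, time stands still between calls to the robot, and variables do not carry over. Pictures are saved under pics/ and viewed, about 8 in all and at most 12, crops included, and the job is handed in when it is done.

```bash
mkdir -p pics
python3 - <<'E'
from plant import robot
import cv2,json
for n in("scene","side"):
    im=robot.grab_frame(n); cv2.imwrite(f"pics/{n}0.png",im); print(n,robot.get_calibration(n))
print(robot.get_calibration("wrist")); print(robot.observe()); print(robot.tip_reach)
E
```

```text
scene {'vertical_fov': 49.65550393860344, 'cx': 322.27553296852767, 'cy': 198.3018709912929, 'k1': -0.06285908471874452, 'rvec': array([ 0.73831321,  2.43652712, -1.33464322]), 'tvec': array([ 0.43875159, -0.0820895 ,  1.6885729 ])}
side {'vertical_fov': 48.086967280421874, 'cx': 325.3879988484168, 'cy': 203.26378966552753, 'k1': -0.09188342589333001, 'rvec': array([ 2.24900868, -0.1544434 ,  0.0463876 ]), 'tvec': array([-0.55824413,  0.13114117,  1.63247273])}
{'vertical_fov': 65.20816534900992, 'cx': 323.96888639066105, 'cy': 194.07169540291216, 'k1': -0.04317121702845607, 'rvec': array([-2.41903111,  1.57726736,  0.23210995]), 'tvec': array([-0.60019643, -0.03804957,  0.37806907])}
{'time': 0.1, 'q': array([-7.86508867e+01,  5.99674120e+00,  5.53068815e+00,  8.96045198e+01,
       -1.82238624e-03,  7.75263782e+01]), 'qvel': array([ 0.02308636, -0.040932  ,  0.10096148, -0.011964  ,  0.03605811,
        0.02875682]), 'joint_torque': array([ 5.71442666e-03, -5.58204925e+01,  5.04721391e+01,  1.28307974e-02,
       -2.47662783e-04,  1.41711453e-05]), 'tool_pos': array([ 0.2422996 , -0.54866068,  0.30317631]), 'tcp_rot': array([-1.79930699e+02, -1.34636752e-02,  2.38227281e+01]), 'ft_force': array([ 0.34576875, -0.35842203,  0.87358917]), 'torque': array([0.04873253, 0.01631867, 0.01844678]), 'gripper_width': 0.08538128794525845}
0.0726
```

View pics/scene0.png

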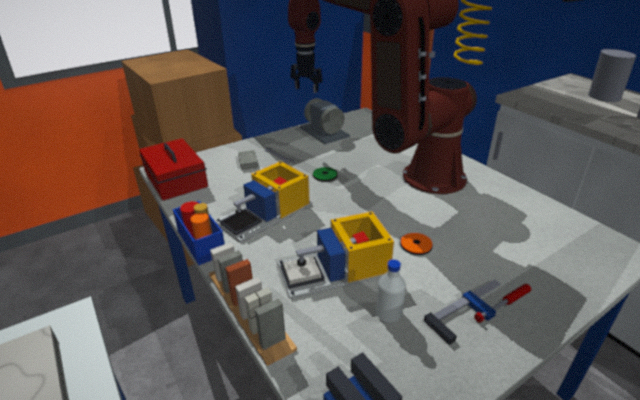

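View pics/side0.png

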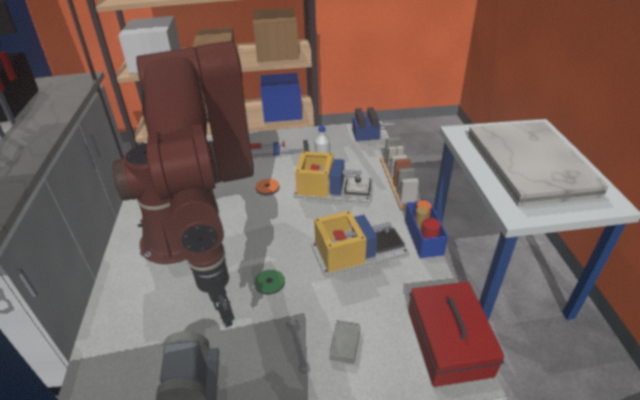

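Loaded jig: scene (362,245) / side (315,175), next to the bottle. The empty one is at scene (280,188) / side (340,240). I'll locate the loaded guard roughly, then look with the wrist camera.

```bash
cat > h.py <<'E'
import numpy as np, cv2
def cam(c,pts=None):
    f=200/np.tan(np.radians(c["vertical_fov"]/2))
    K=np.array([[f,0,c["cx"]],[0,f,c["cy"]],[0,0,1]]); D=np.array([c["k1"],0,0,0.])
    R=cv2.Rodrigues(np.array(c["rvec"]))[0]; t=np.array(c["tvec"]); return K,D,R,t
def plane(c,uv,z):
    K,D,R,t=cam(c); n=cv2.undistortPoints(np.array(uv,float).reshape(-1,1,2),K,D)[:,0]
    d=np.c_[n,np.ones(len(n))]@R; o=-R.T@t
    return o+d*((z-o[2])/d[:,2])[:,None]
def proj(c,P):
    K,D,R,t=cam(c); return cv2.projectPoints(np.array(P,float).reshape(-1,1,3),np.array(c["rvec"]),t,K,D)[0][:,0]
def tri(c1,u1,c2,u2):
    A=[];b=[]
    for c,u in((c1,u1),(c2,u2)):
        K,D,R,t=cam(c); o=-R.T@t; d=plane(c,[u],0)[0]-o; d/=np.linalg.norm(d); M=np.eye(3)-np.outer(d,d); A.append(M); b.append(M@o)
    return np.linalg.lstsq(np.vstack(A),np.hstack(b),rcond=None)[0]
def mask(im,col):
    h=cv2.cvtColor(im,cv2.COLOR_BGR2HSV)
    r={'y':[((20,130,70),(35,255,255))],'r':[((0,150,60),(8,255,255)),((172,150,60),(180,255,255))]}[col]
    return sum(cv2.inRange(h,*x) for x in r)
E
python3 - <<'E'
from plant import robot
from h import *
for n,ctr in(("scene",[(362,245),(280,188)]),("side",[(315,175),(340,240)])):
    im=cv2.imread(f"pics/{n}0.png");c=robot.get_calibration(n)
    k,l,s,ce=cv2.connectedComponentsWithStats(mask(im,'y'))
    for i in range(1,k):
        if s[i,4]>300: print(n,s[i],ce[i])
    mr=mask(im,'r');k,l,s,ce=cv2.connectedComponentsWithStats(mr)
    for i in range(1,k):
        if any(np.hypot(*(ce[i]-p))<30 for p in ctr) and s[i,4]>5: print(' red',s[i,4],ce[i],plane(c,[ce[i]],.1)[0])
c=robot.get_calibration("wrist");K,D,R,t=cam(c);print("cam pos",-R.T@t,"fwd",R[2],"right",R[0])
s=robot.get_calibration("scene")
print(tri(s,(360.5,238),robot.get_calibration("side"),(316,168)))
for y in(.1,.2,.3):
  for yaw in (-180,-90,0,90,180):
    print(y,yaw,robot.ik([.5,y,.36],[180,0,yaw]))
E
```

```text
scene [454   0  38  65 685] [469.6         32.30072993]
scene [ 252  162   57   56 1638] [285.58302808 185.88766789]
scene [ 331  211   63   71 2676] [364.42862481 244.90209268]
 red 51 [279.80392157 180.23529412] [ 0.58791958 -0.16851268  0.1       ]
 red 116 [360.18965517 236.98275862] [0.5530562  0.23743696 0.1       ]
side [ 296  152   36   44 1140] [312.87982456 173.89035088]
side [ 316  213   49   57 1621] [341.42751388 241.38247995]
 red 29 [314.27586207 167.        ] [0.55012366 0.23481902 0.1       ]
 red 57 [338.8245614  234.19298246] [ 0.58826933 -0.16894597  0.1       ]
cam pos [ 0.3084092 -0.5199851  0.3729866] fwd [-0.2635728  -0.11615504 -0.95762069] right [ 4.03370572e-01 -9.15036710e-01 -3.27750499e-05]
[0.5544433  0.23663885 0.09490573]
0.1 -180 [-3.41427017 -8.55536316 -2.87645448 95.67890868  0.         -3.41427017]
0.1 -90 [ -3.41427017  -8.55536316  -2.87645448  95.67890868   0.
 -93.41427017]
0.1 0 [ -3.41427017  -8.55536316  -2.87645448  95.67890868   0.
 176.58572983]
0.1 90 [-3.41427017 -8.55536316 -2.87645448 95.67890868  0.         86.58572983]
0.1 180 [-3
[... 193 characters left out ...]
75252935  95.35369338   0.
 -82.12415625]
0.2 0 [   7.87584375   -3.60116403    1.75252935   95.35369338    0.
 -172.12415625]
0.2 90 [ 7.87584375 -3.60116403  1.75252935 95.35369338  0.         97.87584375]
0.2 180 [ 7.87584375 -3.60116403  1.75252935 95.35369338  0.          7.87584375]
0.3 -180 [18.12182079  4.20028318  9.57923956 95.37895638  0.         18.12182079]
0.3 -90 [ 18.12182079   4.20028318   9.57923956  95.37895638   0.
 -71.87817921]
0.3 0 [  18.12182079    4.20028318    9.57923956   95.37895638    0.
 -161.87817921]
0.3 90 [ 18.12182079   4.20028318   9.57923956  95.37895638   0.
 108.12182079]
0.3 180 [18.12182079  4.20028318  9.57923956 95.37895638  0.         18.12182079]
```

Both views put the loaded jig's pad near (0.552, 0.236) at z≈0.1, and the two rays agree. Now I'll shut the gripper and look from above with the wrist camera.

Run:
```python
from plant import robot
from h import *
robot.set_gripper(0.0)
robot.move_pose([.47,.20,.38],[180,0,180])
robot.pause(.3)
c=robot.get_calibration("wrist");im=robot.grab_frame("wrist");cv2.imwrite("pics/w1.png",im)
np.save("w1.npy",c,allow_pickle=True)
o=robot.observe();print(o["time"],o["tool_pos"],o["tcp_rot"],o["gripper_width"],o["ft_force"])
```

```text
3.9917 [0.47006875 0.19984496 0.3799716 ] [-1.79999025e+02 -3.73138094e-03  1.79981046e+02] 1.0888112414560475e-05 [ 0.6257737  -0.87798203 -0.70203131]
```

View pics/w1.png

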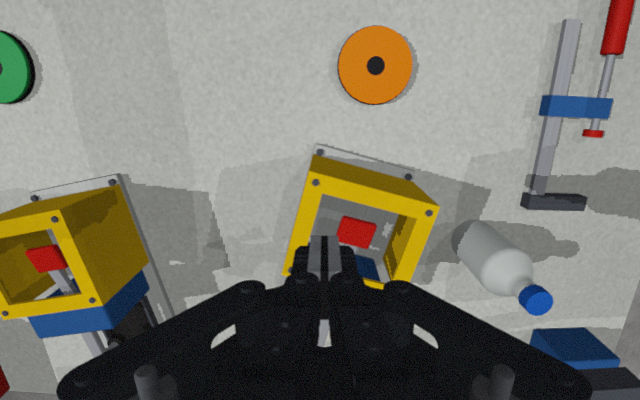

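The image top is towards the robot. The guard's front rim is visible with bolts at (316,183) and (432,212) and the red pad at (356,232), while the gripper hides the rear. I'll get the yaw from the bolts, then move the camera above the window.

Run:
```python
from plant import robot
from h import *
c=np.load("w1.npy",allow_pickle=True).item()
B=plane(c,[(316,183),(432,212)],.127);d=B[1]-B[0];print(B,np.linalg.norm(d))
th=np.degrees(np.arctan2(-d[0],d[1]));print("yaw",th)
robot.move_pose([.64,.245,.36],[180,0,180+th if th<0 else th-180])
robot.pause(.3)
c=robot.get_calibration("wrist");im=robot.grab_frame("wrist");cv2.imwrite("pics/w2.png",im)
np.save("w2.npy",c,allow_pickle=True)
o=robot.observe();print(o["time"],o["tool_pos"],o["tcp_rot"],o["ft_force"])
```

```text
[[0.48047288 0.18998384 0.127     ]
 [0.51352594 0.31751265 0.127     ]] 0.1317425558528171
yaw -14.530262669454595
5.1083 [0.6395717  0.24497377 0.36097603] [1.79971595e+02 6.00086346e-02 1.65485277e+02] [ 0.07627297  0.68183746 -0.64959464]
```

View pics/w2.png

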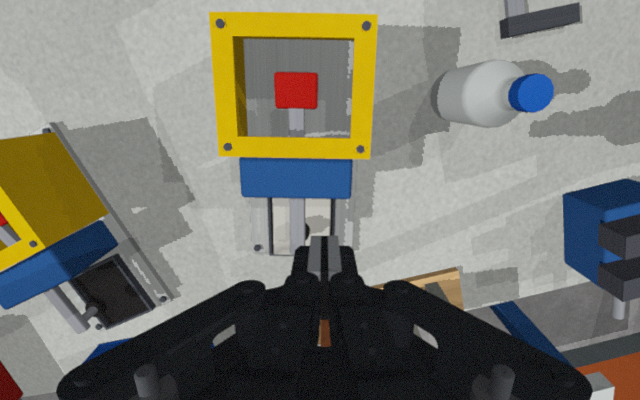

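The whole loaded guard is visible: bolts at (222,23), (366,26), (228,146), (361,149), pad at about (296,90). The bottle is well clear on the right.

Run:
```python
from h import *
c=np.load("w2.npy",allow_pickle=True).item();im=cv2.imread("pics/w2.png")
B=plane(c,[(222,23),(366,26),(361,149),(228,146)],.127)
print(B.round(4),[np.linalg.norm(B[i]-B[i-1]).round(4) for i in range(4)])
y1=B[1]-B[0]+B[2]-B[3]; x1=B[3]-B[0]+B[2]-B[1]
print("ctr",B.mean(0),"yaw",np.degrees(np.arctan2(-y1[0],y1[1])),np.degrees(np.arctan2(x1[1],x1[0])))
# yellow top-face rectangle from contour
y=mask(im,'y');cs,h=cv2.findContours(y[:, 180:400].copy(),cv2.RETR_CCOMP,cv2.CHAIN_APPROX_NONE)
for k in cs:
    if cv2.contourArea(k)>3000:
        p=cv2.boxPoints(cv2.minAreaRect(k))+[180,0];q=plane(c,p,.125);print("rect",p.round().tolist(),q.mean(0).round(4),np.linalg.norm(q[1]-q[0]),np.linalg.norm(q[2]-q[1]))
r=mask(im,'r');r[:,:240]=0;r[:,350:]=0;r[180:]=0
k=max(cv2.findContours(r,0,1)[0],key=cv2.contourArea);p=cv2.boxPoints(cv2.minAreaRect(k))
for z in(.104,.097): q=plane(c,p,z);print("pad",q.mean(0),np.linalg.norm(q[1]-q[0]),np.linalg.norm(q[2]-q[1]))
```

```text
[[0.4805 0.1916 0.127 ]
 [0.5155 0.3141 0.127 ]
 [0.621  0.2856 0.127 ]
 [0.5854 0.1609 0.127 ]] [np.float64(0.1093), np.float64(0.1274), np.float64(0.1093), np.float64(0.1297)]
ctr [0.55060522 0.23806127 0.127     ] yaw -15.903950407412921 -15.699214082225398
rect [[207.0, 156.0], [209.0, 11.0], [377.0, 13.0], [375.0, 159.0]] [0.5497 0.2357 0.125 ] 0.13088565793863946 0.14853388344541502
rect [[240.0, 137.0], [242.0, 37.0], [354.0, 39.0], [353.0, 139.0]] [0.552  0.2405 0.125 ] 0.08997489670036918 0.10093528940216553
pad [0.55119866 0.23711325 0.104     ] 0.04231492220408147 0.03439214522197138
pad [0.55085153 0.23657076 0.097     ] 0.04322097718803614 0.03512855623170868
```

Measured sizes match the given ones: bolt pitch 109 × 128 against 110 × 130 mm, pad 35 × 43 against 36 × 44 mm. Centre is (0.5506, 0.2375), yaw −15.8°. With the jaws along jig y, the knuckles clear the window by about 7 mm a side at full depth. Press now, with a force guard.

Run:
```python
from plant import robot
from h import *
a=np.radians(-15.8);ex=np.array([np.cos(a),np.sin(a)])
p=np.array([.5506,.2375])-.003*ex
robot.move_pose([*p,.26],[180,0,164.2])
robot.line_to([*p,.215],vel=.1); robot.pause(.2)
o=robot.observe();print(o["time"],o["tool_pos"],o["tcp_rot"],o["ft_force"])
for z,v,g in((.165,.04,15),(.143,.02,22)):
    hit=robot.line_to([*p,z],vel=v,guard=g);o=robot.observe();print(z,hit,o["time"],o["tool_pos"],o["ft_force"])
    if hit and o["tool_pos"][2]>.16: break
```

```text
6.5917 [0.54811142 0.23840728 0.21587971] [1.79966619e+02 6.51973568e-02 1.64201215e+02] [0.23281109 0.12060309 0.70046727]
0.165 False 7.9917 [0.5479623  0.23824635 0.16508981] [ 0.16323641 -0.54632573  0.45896938]
0.143 True 8.8333 [0.54817247 0.23830558 0.14875113] [-2.54766968 -1.23139449  9.84690856]
```

The stop is at tip z≈0.076, matching "fully down". I'll press once more to confirm a hard stop, then withdraw and look.

Run:
```python
from plant import robot
from h import *
p=robot.observe()["tool_pos"][:2]; p=np.array([.5477,.2383])
hit=robot.line_to([*p,.1445],vel=.01,guard=25);o=robot.observe();print(hit,o["time"],o["tool_pos"],o["ft_force"])
robot.line_to([*p,.215],vel=.06);robot.line_to([*p,.28],vel=.15)
robot.move_pose([.64,.245,.36],[180,0,164.2]);robot.pause(.3)
c=robot.get_calibration("wrist");im=robot.grab_frame("wrist");cv2.imwrite("pics/w3.png",im)
np.save("w3.npy",c,allow_pickle=True)
for n in("scene","side"): cv2.imwrite(f"pics/{n}3.png",robot.grab_frame(n))
r=mask(im,'r');r[:,:240]=0;r[:,350:]=0;r[180:]=0
k=max(cv2.findContours(r,0,1)[0],key=cv2.contourArea);b=cv2.boxPoints(cv2.minAreaRect(k))
for z in(.104,.09,.076): q=plane(c,b,z);print(z,"pad",q.mean(0),np.linalg.norm(q[1]-q[0]),np.linalg.norm(q[2]-q[1]))
o=robot.observe();print(o["time"],o["tool_pos"],o["ft_force"])
w=[cv2.imread(f"pics/w{i}.png")[0:270,180:500] for i in(2,3)]
s=[cv2.resize(cv2.imread(f"pics/scene{i}.png")[190:310,230:430],(400,240),interpolation=2) for i in(0,3)]
cv2.imwrite("pics/cmp.png",np.vstack([np.hstack([cv2.resize(x,(400,338)) for x in w]),np.hstack(s)]))
```

```text
True 9.175 [0.54807366 0.23833922 0.14866281] [-3.48895384 -1.66629289 10.1569611 ]
0.104 pad [0.55287306 0.23901968 0.104     ] 0.037362893256049794 0.031516519762471676
0.09 pad [0.55222932 0.23793678 0.09      ] 0.038969574594954655 0.032871795003673376
0.076 pad [0.55158559 0.23685387 0.076     ] 0.040576255933859426 0.034227070244875174
12.125 [0.63973409 0.24503594 0.36004218] [-0.49250752 -0.38814347  0.30890238]
```

View pics/cmp.png

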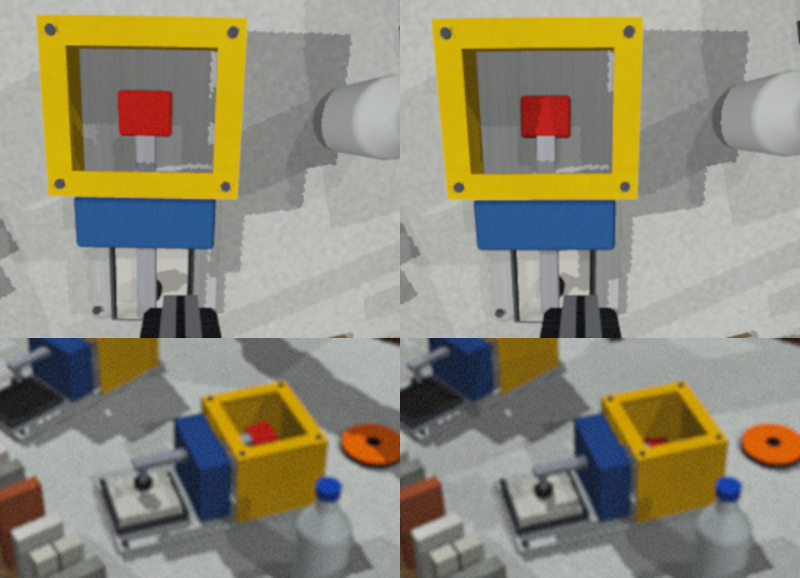

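The pad has dropped in both the wrist and scene views. The stop was hard: 25 N more force moved it only 0.1 mm. The guard and bystanders look unmoved. Because the pad's apparent width is an imprecise height check, I'll triangulate it across two wrist views.

Run:
```python
from plant import robot
from h import *
def corners(im,c,z):
    h=cv2.cvtColor(im,cv2.COLOR_BGR2HSV); m=(((h[...,0]<10)|(h[...,0]>170))&(h[...,1]>110)&(h[...,2]>25)).astype(np.uint8)*255
    u=proj(c,[[.551,.2372,z]])[0]; w=np.zeros_like(m); cv2.circle(w,tuple(int(v) for v in u),45,255,-1)
    k=max(cv2.findContours(m&w,0,1)[0],key=cv2.contourArea); b=cv2.boxPoints(cv2.minAreaRect(k)); M=cv2.moments(k)
    b=b[np.argsort(np.arctan2(*(b-b.mean(0)).T))]; return np.array([M["m10"]/M["m00"],M["m01"]/M["m00"]]),b
V=[]
ey=np.array([.272,.962])
for i,s in enumerate((-.065,.065)):
    p=np.array([.63,.215])+s*ey
    robot.move_pose([*p,.34],[180,0,164.2]);robot.pause(.3)
    c=robot.get_calibration("wrist");im=robot.grab_frame("wrist");cv2.imwrite(f"pics/w{4+i}.png",im);V.append((im,c))
S=[corners(im,c,.078) for im,c in V]
T=[tri(V[0][1],a,V[1][1],b) for a,b in zip([S[0][0],*S[0][1]],[S[1][0],*S[1][1]])];print(np.round(T,4))
print(S)
print(robot.observe()["time"])
cv2.imwrite("pics/v.png",np.hstack([V[0][0][0:300,150:550],V[1][0][0:300,100:500]]))
# sample / nest comparison before & after in scene & side
for n,(x0,y0,x1,y1) in(("scene",(60,130,640,400)),("side",(280,120,420,400))):
    d=cv2.absdiff(*[cv2.GaussianBlur(cv2.imread(f"pics/{n}{i}.png"),(5,5),0) for i in(0,3)]).max(2)>40
    k,l,s,ce=cv2.connectedComponentsWithStats(d.astype(np.uint8)[y0:y1,x0:x1])
    print(n,[(*(ce[i]+[x0,y0]).round(),int(s[i,4])) for i in range(1,k) if s[i,4]>12])
```

```text
[[0.5511 0.2367 0.0715]
 [0.5288 0.2206 0.067 ]
 [0.5625 0.211  0.0767]
 [0.5744 0.253  0.0766]
 [0.5407 0.2625 0.067 ]]
[(array([386.78954955,  92.73921922]), array([[366.,  76.],
       [366., 111.],
       [408., 111.],
       [408.,  76.]], dtype=float32)), (array([262.79049338,  92.32647413]), array([[242.,  75.],
       [242., 110.],
       [284., 110.],
       [284.,  75.]], dtype=float32))]
13.8833
scene [(np.float64(338.0), np.float64(154.0), 1214), (np.float64(396.0), np.float64(140.0), 901), (np.float64(508.0), np.float64(138.0), 1020), (np.float64(324.0), np.float64(165.0), 22), (np.float64(472.0), np.float64(266.0), 9874), (np.float64(505.0), np.float64(206.0), 265), (np.float64(451.0), np.float64(208.0), 55), (np.float64(577.0), np.float64(271.0), 4304), (np.float64(358.0), np.float64(237.0), 125), (np.float64(320.0), np.float64(246.0), 18), (np.float64(302.0), np.float64(267.0), 38), (np.float64(324.0), np.float64(297.0), 55), (np.float64(500.0), np.float64(308.0), 23), (np.float64(417.0), np.float64(381.0), 917)]
side [(np.float64(299.0), np.float64(124.0), 181), (np.float64(334.0), np.float64(133.0), 188), (np.float64(314.0), np.float64(167.0), 20)]
```

View pics/v.png

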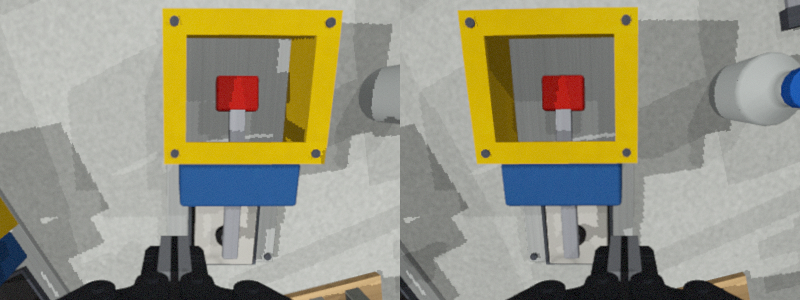

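The pad triangulates at 71.5 mm and slopes down towards the robot. Nominal is 76 mm with a 0.2 rad slope, so the lever is fully down. The arm is clear, so I'll hand in.

```bash
python3 -c "
from plant import robot
robot.job_done();o=robot.observe();print(o['time'],o['ft_force'])"
```

```text
the job is handed in; nothing more can be done
the job is handed in; nothing more can be done
```

I pressed the loaded jig's lever down through its guard window with the gripper shut, drew back out, and handed the job in at about 14 s. The loaded jig is the one beside the bottle, with its window centre at (0.551, 0.238) and turned −15.8°.

**Lever fully down:**
- **Hard stop:** the fingertips stopped at z ≈ 0.076 m. A second push stopped after only 0.1 mm more, when its 25 N guard tripped.
- **Pad height:** two wrist views put the pad at about 71.5 mm, sloping down towards the robot. The nominal height is 76 mm; I put the 4–5 mm difference down to measurement error, and the low reading still supports "fully down".
- **Less certain:** the pad's apparent width came out about 2 mm narrower than expected, so I did not use it to judge height.

**Nothing else touched:**
- **Loaded jig:** the pictures afterwards show its guard, the sample and the bottle where they were. I estimated about 7 mm clearance each side between the gripper and the window and did not measure it directly. The push did show a few newtons sideways, mostly in the direction the pad's slope explains.
- **Other items:** the arm never went near the empty jig or the other loose items. I did not measure the empty jig's lever again afterwards. A before/after picture comparison showed large changed patches that I took to be the arm and its shadow and did not check one by one.

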